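# Sort the handed-in tins and padlock off the case into their trays

### The arm

A 6-joint arm with a two-finger parallel gripper is mounted at the origin on the work surface. World frame = base frame: x ahead of the robot, y to its left, z up, the work surface at z = 0. Lengths are in mm, angles in rad, forces in N, time in s.
With the tool pointing down it reaches from about 425 to 925 mm from the base axis. Payload 12.5 kg.
Tool frame: the origin (TCP) lies midway between the tips of the shut fingers; the grasp point (between the pads) lies 19 mm behind it; z points along the fingers, y is the line along which they close (so a half turn about z gives the same grasp; the last joint's range is limited). The gripper opens to 85 mm and grips with 20 to 120 N. Pads are 22 mm wide; open, the fingers measure 114 mm over their backs; the gripper's body (76 mm by 85 mm) begins 54 mm behind the grasp point. The pads swing forward as they close: fully open they stand 13 mm farther back than shut.
Start: joints at [1.029, 0.491, 1.559, -0, 1.092, -0.106], TCP at [263.82, 566.607, 231.327] pointing down, gripper open.
Joint ranges: [-3.1, 3.1], [-0.84, 2.19], [0.05, 2.79], [-1.13, 4.28], [0.06, 2.93], [-2.69, 2.69]. Speed limits (rad/s): [2.22, 2.22, 2.79, 3.14, 3.14, 3.14].

### API

Orientations are given as a 3x3 rotation matrix whose columns are the frame's x, y, z axes.
In Python, from cell import * gives the robot as it stands.
- The arm moves only by the tool send_rows, never from a script. Its argument "commands" is a list of rows, each a list of 2 entries, a list of its own where there are three numbers: the shift along the world's x, y, z in m, then the turn about the world's z in degrees. In form: [[[dx, dy, dz], roll], ...]. A call has 1 to 12 rows; each row shifts and turns the commanded pose from where the row before left it; what a row does not reach is not made up. A row lasts 1/8 s, in which the tool goes at most 62.5 mm and 10.7 degrees, less where a joint would pass 70% of its speed; a pose out of reach is approached as far as the arm can. A call with a gripper value outside its range is refused whole. "fingers" is the opening, from -1 (shut) to 1 (fully open), set as the call begins (left out, the last holds). The fingers move at their own pace and stop on an object; "grip_force" is the grip in N (left out, the last holds). Time passes only in rows, so rows that do not move let the fingers close. It gives the time, the measured TCP pose, the force, the opening and the grip force at its end, in the units of the state.
- get_obs(): the state, without advancing time (a new reading comes with each control period).
- read_camera(name): name is "scene" or "side" or "wrist"; returns a dict with "color" (420x560x3 uint8, blue, green, red), "range_z" (420x560 float32, mm along the optical axis (not along the pixel's ray), 0 where there is no reading), "fx", "fy", "cx", "cy" (pixels), "k1" (the pictures are not rectified: a ray, as slopes to the right and down, at radius r is drawn at 1 + k1 r^2 times it, then the intrinsics apply), "origin" and "rotation" of the camera in the world; the wrist camera has in their place "hand_eye" (4x4, takes a point from camera to tool coordinates, whose origin is the TCP and whose axes are the flange's). Camera axes: x right, y down, z forward; pixel columns grow to the right and rows downward; lengths in mm; the calibration is good to about 2 mm. A picture is of the moment at which its call begins: read the wrist's pose just before it.
- close_job(): hands the job in; it is judged then, once.
The state is a dict: "time": time; "joints": joint angles; "joint_vel": joint speeds; "tau": joint torques, N m; "position": TCP position; "tcp_rot": TCP orientation; "force": force on the tool from outside, world axes, zero at the start; "torque": the same for the moment, N m; "opening": finger opening in mm; "grasp_force": force on a finger pad.
Only numpy, scipy, OpenCV 4.12 (cv2) and the standard library are available. Lean on these libraries where they do the work, as an engineer would, in place of code of your own. Each camera call takes 0.05 s, during which the arm holds its last target. There are 200 camera calls.

### The job

Clear the handed-in items off the top of the black case for the inventory: both round tins go into the tray with the hoop handle, the padlock into the plain tray. Slide them over the edge of the case into the trays, do not lift them, and leave the ink bottle and the rubber stamp undisturbed where they stand.

Things in the scene. Friction and masses are not known exactly. Their poses are not given: they have to be found in the camera images.
- case: Flat black carrying case lying shut and fixed, a box of 250 (x) by 290 (y) by 44 mm high; origin at the centre of its underside, on the table, so its flat top is 44 mm up. The trays stand along its two long-side faces at y = +145 and y = -145 mm; its handle is on the -x face.
- handle_tray: Open sheet-steel tray for the tins, fixed, 290 (x) by 130 (y) mm outside, with a hoop handle (80 mm wide, top 90 mm above the table) standing over its end wall at +x. Origin: centre of its underside, on the table. Long walls (y = +-65 mm) 38 mm high, 6 mm lower than the case top; end walls (x = +-145) 56 mm; walls 3, floor 4 mm thick. Stands 1 mm from a long side of the case, parallel to it; which side changes.
- plain_tray: Open sheet-steel tray for the padlock, fixed, 290 (x) by 130 (y) mm outside, without a handle. Origin: centre of its underside, on the table. Long walls (y = +-65 mm) 38 mm high, 6 mm lower than the case top; end walls (x = +-145) 56 mm; walls 3, floor 4 mm thick. Stands 1 mm from a long side of the case, parallel to it; which side changes.
- tin_a: Loose flat round aluminium tin, 46 mm diameter, 20 mm high, 60 g or so, lying flat on the top of the case; origin at its very centre (10 mm above the case top at the start), z along its axis.
- tin_b: Loose flat round aluminium tin, 46 mm diameter, 20 mm high, 60 g or so, lying flat on the top of the case; origin at its very centre (10 mm above the case top at the start), z along its axis.
- padlock: Loose steel padlock, about 0.15 kg, lying flat on the top of the case; 64 mm long (x from -32 to +32), 38 mm wide (y), 20 mm high. Body from x = -32 to +8, shackle (bar 7.6 mm thick, 31 mm wide, at mid-height) from there to x = +32. Origin at mid-length, mid-width, mid-height (10 mm above the case top at the start); centre of mass at x = -10.
- ink_bottle: Bystander: small amber bottle with a black cap, 26 mm diameter, 36 mm tall, loose, standing on the case near a corner; origin at the centre of its underside. Must stay within 15 mm of where it stands, upright.
- stamp: Bystander: turned wooden rubber stamp, 28 mm diameter at the foot, 36 mm tall, loose, standing on the case near a corner; origin at the centre of its underside. Must stay within 15 mm of where it stands, upright.

How it is judged:
By the outcome, as a careful person would: the job done as asked, in the order asked, and still so for the second after the job is handed in, with the robot touching nothing.
It also fails if it takes over 64 s, if anything falls off the work surface, if the arm or the gripper's body presses on something with over 40 N, if the wrist force passes 120 N, or if a joint passes its speed limit or range.

## Working session

There is one attempt and no reset: what is moved stays moved. The work goes in short steps, Python scripts to look and compute and a tool call to move; the robot and the scene stay as the last step left them, time stands still between calls to the robot, and variables do not carry over. Pictures are saved under pics/ and viewed, at most 10 in all, crops included, and the job is handed in when it is done.

Besides the shell and the picture viewer there is one more tool, called after "Request:" as name(argument=value, ...), one argument or row to a line, values as JSON. send_rows: Moves the arm, as the interface text tells. Its arguments: {"type":"object","properties":{"commands":{"type":"array"},"fingers":{"type":"number"},"grip_force":{"type":"number"}},"required":["commands"]}

```bash
ls; mkdir -p pics; cat > h.py <<'E'
from cell import *
import numpy as np, cv2
def cloud(c,R,o):
    h,w=c["range_z"].shape
    u,v=np.meshgrid(np.arange(w),np.arange(h))
    K=np.array([[c["fx"],0,c["cx"]],[0,c["fy"],c["cy"]],[0,0,1.]])
    p=np.stack([u,v],-1).reshape(-1,1,2).astype(float)
    n=cv2.undistortPoints(p,K,np.array([c["k1"],0,0,0.])).reshape(h,w,2)
    z=c["range_z"]
    P=np.dstack([n*z[...,None],z])
    W=P@np.asarray(R).T+np.asarray(o); W[z==0]=np.nan
    return W
E
python3 - <<'E'
from h import *
s=get_obs(); print({k:np.round(v,3).tolist() for k,v in s.items()})
c=read_camera("scene"); print(c["origin"],c["rotation"],c["fx"],c["k1"])
cv2.imwrite("pics/scene.png",cv2.resize(c["color"],(800,600)))
W=cloud(c,c["rotation"],c["origin"]); np.save("scene.npy",W); 
E
```

```text
pics
{'time': 0.0, 'joints': [1.029, 0.492, 1.559, -0.0, 1.092, -0.106], 'joint_vel': [-0.001, -0.002, 0.001, 0.001, -0.0, 0.001], 'tau': [0.001, -61.845, -26.158, -0.0, 0.004, 0.0], 'position': [263.701, 566.388, 230.724], 'tcp_rot': [[-0.907, 0.422, -0.001], [0.422, 0.907, -0.001], [0.0, -0.001, -1.0]], 'force': [-0.338, 0.177, -1.7], 'torque': [0.061, -0.023, -0.028], 'grasp_force': 0.0, 'opening': 85.149}
[1013.13337261 -287.43344907  592.68499714] [[ 0.56210613  0.58123698 -0.58838786]
 [ 0.82691219 -0.38127877  0.41333125]
 [ 0.01590361 -0.71888112 -0.69495108]] 464.32457271001255 -0.015502981244501002
```

View pics/scene.png

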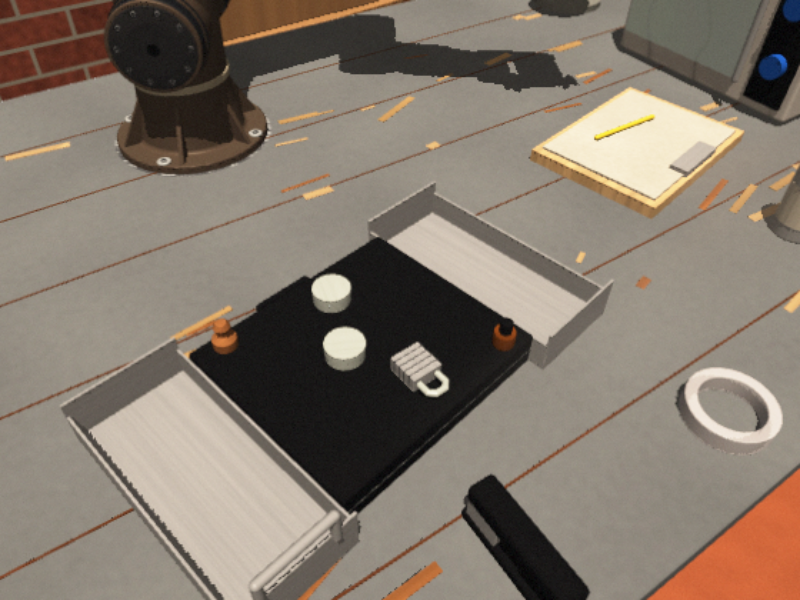

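The scene picture (800x600) shows the handle tray at lower left (-y side, hoop near 310,550), the plain tray at upper right (+y side), tins at (331,290) and (344,345), the padlock at (418,368) with its shackle toward +x, the stamp at (224,337) and the bottle at (505,335).

```bash
python3 - <<'E'
from h import *
W=np.load("scene.npy"); Z=W[...,2]
from scipy import ndimage as nd
def blob(u,v,zl,zh):
    m=(Z>zl)&(Z<zh); l,n=nd.label(m); k=l[int(v*.7),int(u*.7)]
    return W[l==k] if k else None
case=blob(300,400,36,49); r=cv2.minAreaRect(case[:,:2].astype(np.float32)); print("case",r,np.median(case[:,2]))
print(np.round(cv2.boxPoints(r)))
for n,u,v in [("t1",331,288),("t2",344,342),("pad",412,360),("bot",505,337),("stamp",224,340)]:
    b=blob(u,v,52,95)
    if b is None: print(n,None);continue
    top=b[b[:,2]>np.percentile(b[:,2],98)-4]
    c,rad=cv2.minEnclosingCircle(top[:,:2].astype(np.float32))
    print(n,len(b),"all",b.min(0).round(),b.max(0).round(),"topc",np.round(c),round(rad,1),"z",np.percentile(b[:,2],98), cv2.minAreaRect(top[:,:2].astype(np.float32)))
E
```

```text
case ((597.0526123046875, -34.819244384765625), (290.7601013183594, 552.2686157226562), 11.092704772949219) 43.97871023506298
[[ 401.  208.]
 [ 508. -334.]
 [ 793. -278.]
 [ 687.  264.]]
t1 541 all [495. -52.  52.] [541.  -6.  67.] topc [518. -29.] 23.9 z 66.05089957711402 ((518.0363159179688, -29.323593139648438), (44.93124008178711, 45.256103515625), 27.53400993347168)
t2 658 all [576. -83.  52.] [623. -37.  67.] topc [599. -61.] 23.9 z 65.83317267066394 ((599.12744140625, -60.18560028076172), (45.04540252685547, 45.292503356933594), 39.57040786743164)
pad 860 all [640. -31.  52.] [705.   9.  67.] topc [661. -11.] 26.2 z 65.90545821308349 ((661.3722534179688, -10.850746154785156), (40.35462188720703, 39.38885498046875), 4.644870281219482)
bot 274 all [670.  79.  52.] [695. 106.  82.] topc [682.  93.] 7.5 z 80.81699991401179 ((682.1377563476562, 92.68843841552734), (13.247243881225586, 13.880105972290039), 76.59042358398438)
stamp 297 all [ 504. -175.   52.] [ 530. -148.   82.] topc [ 515. -162.] 8.1 z 80.81328475895555 ((515.0534057617188, -161.92872619628906), (15.23144817352295, 12.328269958496094), 59.848243713378906)
```

Request:
send_rows(
  commands=[
    [[0.0265,-0.0494,0],-3.25],
    [[0.0265,-0.0494,0],-3.25],
    [[0.0265,-0.0494,0],-3.25],
    [[0.0265,-0.0494,0],-3.25],
    [[0.0265,-0.0494,0],-3.25],
    [[0.0265,-0.0494,0],-3.25],
    [[0.0265,-0.0494,0],-3.25],
    [[0.0265,-0.0494,0],-3.25],
    [[0.0265,-0.0494,0],-3.25],
    [[0.0265,-0.0494,0],-3.25],
    [[0.0265,-0.0494,0],-3.25],
    [[0.0265,-0.0494,0],-3.25],
  ],
  fingers=-0.435,
)

```text
time: 1.55
position: [582.3, -28.0, 231.0]
tcp_rot: [[-0.437, 0.899, -0.0], [0.899, 0.437, 0.0], [0.0, -0.0, -1.0]]
force: [-0.2, -0.2, 0.3]
opening: 24.4
grasp_force: 0.0
```

```bash
cat >> h.py <<'E'
def wrist(name=None):
    s=get_obs(); c=read_camera("wrist"); H=c["hand_eye"]; R=np.asarray(s["tcp_rot"])
    if name: cv2.imwrite("pics/"+name+".png",cv2.resize(c["color"],(800,600)))
    return cloud(c,R@H[:3,:3],np.asarray(s["position"])+R@H[:3,3])
def st():
    s=get_obs(); R=np.asarray(s["tcp_rot"]); print("t",round(s["time"],2),"pos",np.round(s["position"],1),"closing deg",round(float(np.degrees(np.arctan2(R[1,1],R[0,1]))),1),"F",np.round(s["force"],1),"op",round(float(s["opening"]),1),"q6",round(float(s["joints"][5]),2))
E
python3 - <<'E'
from h import *
st(); W=wrist("w1"); np.save("w1.npy",W)
E
```

```text
t 1.55 pos [582.3 -28.  231. ] closing deg 25.9 F [-0.2 -0.2  0.3] op 24.4 q6 -0.61
```

View pics/w1.png

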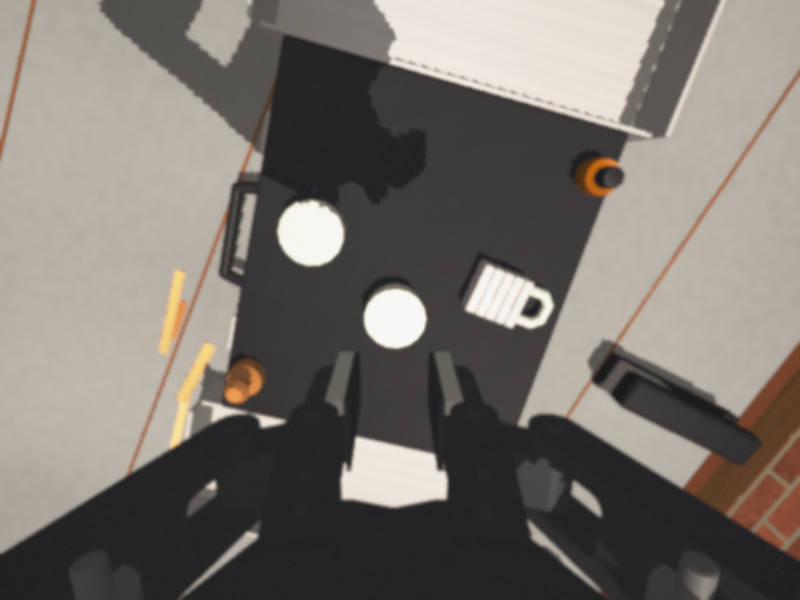

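The wrist view shows tins at (310,232) and (395,318), the padlock at (500,292) with its shackle pointing to +x, the bottle at (600,177), the stamp at (243,382), and the fingers straddling the lower centre.

```bash
python3 - <<'E'
from h import *
from scipy import ndimage as nd
W=np.load("w1.npy"); Z=W[...,2]
for n,u,v,zl,zh in [("t1",310,232,58,70),("t2",395,318,58,70),("body",490,290,58,70),("padall",490,290,50,70),("bot",600,177,52,90),("stamp",243,382,52,90)]:
    l,_=nd.label((Z>zl)&(Z<zh)); k=l[int(v*.7),int(u*.7)]
    if not k: print(n,"none",W[int(v*.7),int(u*.7)]); continue
    b=W[l==k]; print(n,len(b),b.min(0).round(),b.max(0).round(),cv2.minAreaRect(b[:,:2].astype(np.float32)))
E
```

```text
t1 1602 [494. -51.  58.] [539.  -5.  66.] ((516.7681884765625, -27.398788452148438), (45.37191390991211, 44.3725700378418), 24.781747817993164)
t2 1390 [576. -81.  58.] [621. -36.  65.] ((598.162109375, -58.720367431640625), (45.06223678588867, 44.88977813720703), 74.67640686035156)
body 1337 [639. -30.  58.] [680.  10.  65.] ((659.78076171875, -9.844001770019531), (39.750389099121094, 38.40229415893555), 4.6190056800842285)
padall 1752 [639. -30.  50.] [703.  11.  65.] ((671.8861694335938, -8.96798324584961), (64.17032623291016, 38.41019058227539), 4.367508888244629)
bot 679 [668.  82.  52.] [692. 107.  82.] ((678.7073974609375, 93.27791595458984), (21.50930404663086, 25.317054748535156), 26.971317291259766)
stamp 549 [ 501. -170.   52.] [ 528. -146.   80.] ((514.712646484375, -157.2543182373047), (22.575878143310547, 27.347383499145508), 77.81692504882812)
```

Request:
send_rows(
  commands=[
    [[-0.001,0.002,-0.055],0],
    [[-0.001,0.002,-0.055],0],
    [[0,0,-0.045],0],
    [[0,0,-0.02],0],
    [[0,0,-0.008],0],
    [[0,0,0],0],
  ],
)

```text
time: 2.35
position: [579.8, -22.2, 48.3]
tcp_rot: [[-0.439, 0.899, -0.0], [0.899, 0.439, 0.0], [0.0, -0.0, -1.0]]
force: [-0.2, 1.1, 0.0]
opening: 24.0
grasp_force: 0.0
```

```bash
python3 - <<'E'
from h import *
st(); c=read_camera("side")
cv2.imwrite("pics/s1.png",cv2.resize(c["color"],(800,600)))
E
```

```text
t 2.35 pos [579.8 -22.2  48.3] closing deg 26.0 F [-0.2  1.1  0. ] op 24.0 q6 -0.61
```

View pics/s1.png

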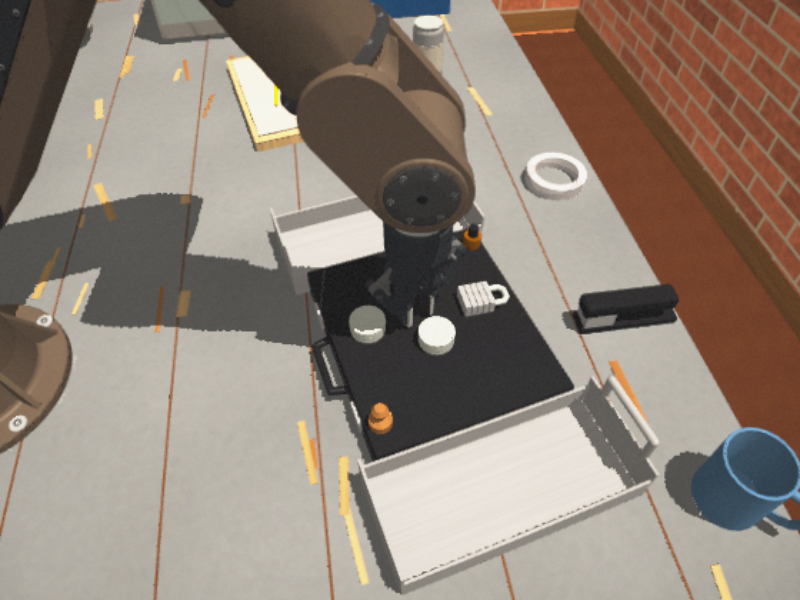

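The side view shows the fingers behind the tin at (436,335), clear of the other tin at (367,323) and the padlock at (480,297).

Request:
send_rows(
  commands=[
    [[0.0044,-0.009,0],0],
    [[0.0044,-0.009,0],0],
    [[0.0044,-0.009,0],0],
    [[0.0044,-0.009,0],0],
    [[0.0044,-0.009,0],0],
    [[0.0044,-0.009,0],0],
    [[0.0044,-0.009,0],0],
    [[0.0044,-0.009,0],0],
    [[0.0044,-0.009,0],0],
    [[0.0044,-0.009,0],0],
    [[0.0044,-0.009,0],0],
  ],
)

```text
time: 3.78
position: [628.5, -121.8, 48.3]
tcp_rot: [[-0.439, 0.899, 0.0], [0.899, 0.439, 0.0], [0.0, 0.0, -1.0]]
force: [0.3, 1.3, 0.6]
opening: 24.0
grasp_force: 0.3
```

```bash
cat >> h.py <<'E'
from scipy import ndimage as nd
C0=np.array([597.,-34.8]); A=np.radians(11.09)
def loc(p): d=np.asarray(p)[...,:2]-C0; return np.stack([d[...,0]*np.cos(A)+d[...,1]*np.sin(A),-d[...,0]*np.sin(A)+d[...,1]*np.cos(A)],-1)
def world(p): x,y=p; return C0+np.array([x*np.cos(A)-y*np.sin(A),x*np.sin(A)+y*np.cos(A)])
def look(cam="side",zl=52,zh=90,name=None):
    c=read_camera(cam); W=cloud(c,c["rotation"],c["origin"])
    if name: cv2.imwrite("pics/"+name+".png",cv2.resize(c["color"],(800,600)))
    L=loc(W); Z=W[...,2]; m=(Z>zl)&(Z<zh)&(abs(L[...,0])<125)&(abs(L[...,1])<200)
    l,n=nd.label(m)
    for k in range(1,n+1):
        q=l==k
        if q.sum()<60: continue
        b=L[q]; zz=Z[q]; bgr=c["color"][q].mean(0).round()
        print(q.sum(),"loc min",b.min(0).round(),"max",b.max(0).round(),"z",zz.min().round(),zz.max().round(),"bgr",bgr)
E
python3 - <<'E'
from h import *
st(); look()
E
```

```text
t 3.77 pos [ 628.5 -121.8   48.3] closing deg 26.0 F [0.3 1.3 0.6] op 24.0 q6 -0.75
499 loc min [-98.  -3.] max [-53.  43.] z 52.0 66.0 bgr [149. 159. 160.]
844 loc min [  -9. -145.] max [ 47. -82.] z 52.0 90.0 bgr [180. 187. 188.]
263 loc min [-118. -124.] max [-91. -99.] z 52.0 83.0 bgr [ 67. 127. 194.]
```

Request:
send_rows(
  commands=[
    [[0.0044,-0.009,0],0],
    [[0.0044,-0.009,0],0],
    [[0.0044,-0.009,0],0],
    [[0.0044,-0.009,0],0],
    [[0.0044,-0.009,0],0],
    [[0.0044,-0.009,0],0],
    [[0.0022,-0.0045,0],0],
    [[0,0,0],0],
    [[0,0,0],0],
  ],
)

```text
time: 4.95
position: [656.7, -179.4, 48.3]
tcp_rot: [[-0.439, 0.898, -0.0], [0.898, 0.439, 0.0], [0.0, -0.0, -1.0]]
force: [0.7, 0.2, -0.2]
opening: 24.1
grasp_force: 0.0
```

```bash
python3 - <<'E'
from h import *
st(); look("side",zl=8,zh=90,name="s2")
E
```

```text
t 4.95 pos [ 656.7 -179.4   48.3] closing deg 26.0 F [ 0.7  0.2 -0.2] op 24.1 q6 -0.82
13690 loc min [-125. -172.] max [125. 149.] z 8.0 90.0 bgr [56. 58. 60.]
266 loc min [  10. -200.] max [  53. -180.] z 8.0 28.0 bgr [226. 234. 235.]
```

View pics/s2.png

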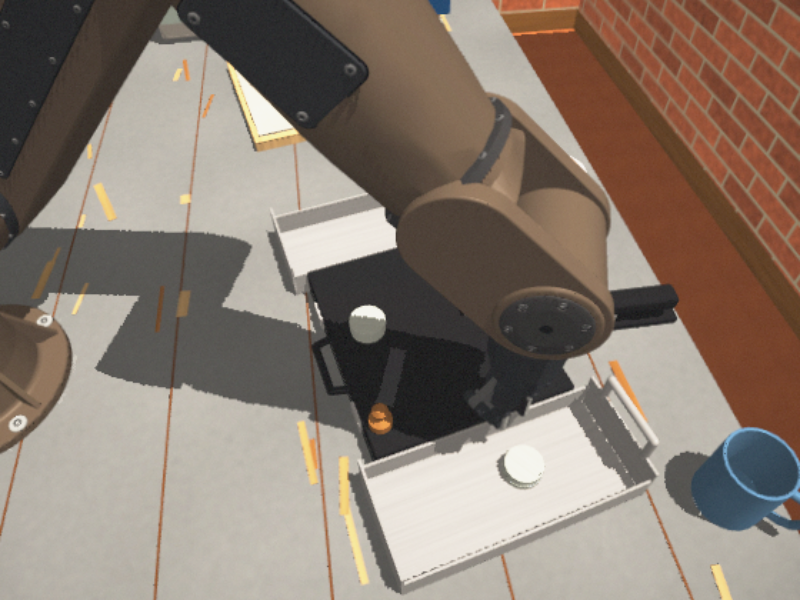

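The side picture shows the first tin lying flat in the handle tray at (523,466); the other tin is still at (367,323) and the stamp undisturbed at (380,418).

Request:
send_rows(
  commands=[
    [[0,0,0.04],0],
    [[0,0,0.04],0],
    [[-0.031,0.0375,0],-1],
    [[-0.031,0.0375,0],-1],
    [[-0.031,0.0375,0],-1],
    [[-0.031,0.0375,0],0],
    [[-0.031,0.0375,0],0],
    [[0,0,0],0],
  ],
)

```text
time: 6.0
position: [499.8, 10.0, 128.7]
tcp_rot: [[-0.394, 0.919, -0.001], [0.919, 0.394, 0.0], [0.001, -0.001, -1.0]]
force: [1.2, -0.2, 0.6]
opening: 24.2
grasp_force: 0.0
```

```bash
python3 - <<'E'
from h import *
st(); look("scene")
E
```

```text
t 6.0 pos [499.8  10.  128.7] closing deg 23.2 F [ 1.2 -0.2  0.6] op 24.2 q6 -0.52
535 loc min [-99.  -2.] max [-53.  44.] z 52.0 66.0 bgr [197. 213. 216.]
294 loc min [-117. -123.] max [-90. -96.] z 52.0 82.0 bgr [ 56. 103. 171.]
271 loc min [96. 97.] max [121. 122.] z 53.0 82.0 bgr [24. 45. 83.]
859 loc min [ 45. -10.] max [112.  32.] z 52.0 68.0 bgr [167. 181. 190.]
```

Request:
send_rows(
  commands=[
    [[0.001,0,-0.05],0],
    [[0,0,-0.022],0],
    [[0,0,-0.008],0],
    [[0,0,0],0],
    [[0.004,-0.0092,0],0],
    [[0.004,-0.0092,0],0],
    [[0.004,-0.0092,0],0],
    [[0.004,-0.0092,0],0],
    [[0.004,-0.0092,0],0],
    [[0.004,-0.0092,0],0],
    [[0.004,-0.0092,0],0],
    [[0.004,-0.0092,0],0],
  ],
)

```text
time: 7.55
position: [535.1, -66.4, 48.3]
tcp_rot: [[-0.391, 0.92, 0.0], [0.92, 0.391, 0.0], [0.0, 0.0, -1.0]]
force: [-0.9, 0.5, 1.5]
opening: 24.4
grasp_force: 0.4
```

```bash
python3 - <<'E'
from h import *
st(); look("side"); print(loc(get_obs()["position"]))
E
```

```text
t 7.55 pos [535.1 -66.4  48.3] closing deg 23.0 F [-0.9  0.5  1.5] op 24.4 q6 -0.65
168 loc min [96. 95.] max [121. 120.] z 52.0 82.0 bgr [ 32.  67. 105.]
553 loc min [ 46. -12.] max [111.  30.] z 52.0 67.0 bgr [189. 198. 203.]
810 loc min [-92. -73.] max [-37.  -7.] z 52.0 90.0 bgr [174. 181. 181.]
261 loc min [-118. -124.] max [-91. -99.] z 52.0 82.0 bgr [ 67. 128. 194.]
[-66.41502634 -20.11382201]
```

Request:
send_rows(
  commands=[
    [[0.004,-0.0092,0],0],
    [[0.004,-0.0092,0],0],
    [[0.004,-0.0092,0],0],
    [[0.004,-0.0092,0],0],
    [[0.004,-0.0092,0],0],
    [[0.004,-0.0092,0],0],
    [[0.004,-0.0092,0],0],
  ],
)

```text
time: 8.48
position: [563.1, -130.8, 48.3]
tcp_rot: [[-0.391, 0.92, -0.0], [0.92, 0.391, 0.0], [0.0, 0.0, -1.0]]
force: [-0.2, 0.4, -0.1]
opening: 24.3
grasp_force: 0.2
```

```bash
python3 - <<'E'
from h import *
st(); look("side"); print(loc(get_obs()["position"]))
E
```

```text
t 8.47 pos [ 563.1 -130.8   48.3] closing deg 23.0 F [-0.2  0.4 -0.1] op 24.3 q6 -0.74
377 loc min [ 48. -12.] max [111.  27.] z 52.0 67.0 bgr [193. 202. 207.]
906 loc min [ -77. -142.] max [-21. -76.] z 52.0 90.0 bgr [179. 185. 186.]
262 loc min [-118. -124.] max [-91. -99.] z 52.0 82.0 bgr [ 66. 124. 188.]
[-51.37103157 -88.75465989]
```

Request:
send_rows(
  commands=[
    [[0.004,-0.0092,0],0],
    [[0.004,-0.0092,0],0],
    [[0.004,-0.0092,0],0],
    [[0.004,-0.0092,0],0],
    [[0.004,-0.0092,0],0],
    [[0.004,-0.0092,0],0],
    [[0.002,-0.0046,0],0],
    [[0,0,0],0],
    [[0,0,0],0],
  ],
)

```text
time: 9.65
position: [588.7, -189.8, 48.3]
tcp_rot: [[-0.391, 0.92, -0.0], [0.92, 0.391, 0.0], [0.0, -0.0, -1.0]]
force: [0.4, -0.5, -0.3]
opening: 24.0
grasp_force: 0.0
```

```bash
python3 - <<'E'
from h import *
st(); look("side",zl=8,zh=90,name="s3"); print(loc(get_obs()["position"]))
E
```

```text
t 9.65 pos [ 588.7 -189.8   48.3] closing deg 23.0 F [ 0.4 -0.5 -0.3] op 24.0 q6 -0.82
7885 loc min [-125. -168.] max [125. 149.] z 8.0 90.0 bgr [60. 62. 65.]
264 loc min [  10. -200.] max [  54. -180.] z 9.0 27.0 bgr [226. 234. 235.]
317 loc min [ -62. -200.] max [ -17. -178.] z 8.0 27.0 bgr [233. 240. 241.]
[ -37.97101232 -150.42094607]
```

View pics/s3.png

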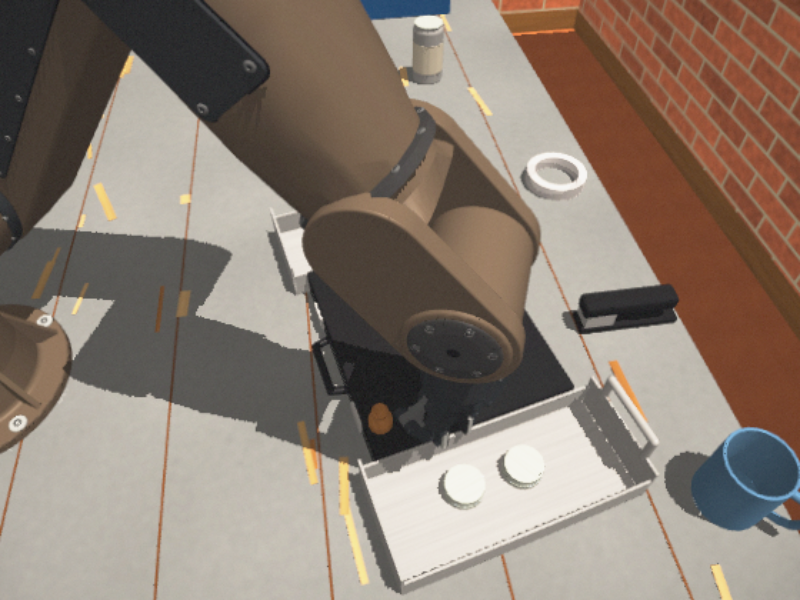

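The side picture shows both tins flat in the handle tray, at (464,486) and (523,466); the stamp at (380,418) has not moved.

Request:
send_rows(
  commands=[
    [[0,0,0.04],0],
    [[0,0,0.04],0],
    [[0.0193,0.0264,0],10.2],
    [[0.0193,0.0264,0],10.2],
    [[0.0193,0.0264,0],10.2],
    [[0.0193,0.0264,0],10.2],
    [[0.0193,0.0264,0],10.2],
    [[0.0193,0.0264,0],10.2],
    [[0.0193,0.0264,0],10.2],
    [[0,0,0],0],
  ],
)

```text
time: 10.95
position: [724.4, -3.0, 127.9]
tcp_rot: [[-0.997, -0.081, -0.0], [-0.081, 0.997, 0.0], [0.0, 0.0, -1.0]]
force: [-0.2, 0.1, 0.3]
opening: 24.1
grasp_force: 0.0
```

```bash
python3 - <<'E'
from h import *
st(); look("scene"); W=wrist(); Z=W[...,2]; L=loc(W)
m=(Z>50)&(Z<70)&(abs(L[...,0])<124)&(abs(L[...,1])<90); l,n=nd.label(m)
for k in range(1,n+1):
    b=W[l==k]
    if len(b)>200: print(len(b),cv2.minAreaRect(b[:,:2].astype(np.float32)))
E
```

```text
t 10.95 pos [724.4  -3.  127.9] closing deg 94.6 F [-0.2  0.1  0.3] op 24.1 q6 -1.75
295 loc min [-116. -123.] max [-90. -96.] z 52.0 82.0 bgr [ 67. 122. 193.]
267 loc min [95. 96.] max [120. 121.] z 52.0 82.0 bgr [25. 50. 94.]
853 loc min [ 45. -10.] max [111.  33.] z 52.0 67.0 bgr [123. 133. 140.]
4411 ((671.7596435546875, -9.158052444458008), (62.773860931396484, 38.36032485961914), 4.4994683265686035)
```

Request:
send_rows(
  commands=[
    [[0,-0.002,-0.05],0],
    [[0,0,-0.022],0],
    [[0,0,-0.0095],0],
    [[0,0,0],0],
    [[-0.009,-0.0007,0],0],
    [[-0.009,-0.0007,0],0],
    [[-0.009,-0.0007,0],0],
    [[-0.009,-0.0007,0],0],
    [[0,0,0],0],
  ],
)

```text
time: 12.18
position: [687.3, -10.1, 47.1]
tcp_rot: [[-0.997, -0.077, -0.0], [-0.077, 0.997, 0.0], [0.0, 0.0, -1.0]]
force: [0.8, 0.4, -0.7]
opening: 24.1
grasp_force: 0.0
```

```bash
python3 - <<'E'
from h import *
st(); look("scene")
E
```

```text
t 12.18 pos [687.3 -10.1  47.1] closing deg 94.4 F [ 0.8  0.4 -0.7] op 24.1 q6 -1.76
296 loc min [-117. -123.] max [-91. -96.] z 52.0 82.0 bgr [ 61. 112. 183.]
268 loc min [96. 96.] max [121. 120.] z 52.0 81.0 bgr [25. 49. 89.]
415 loc min [ 82. -20.] max [108.  31.] z 52.0 90.0 bgr [44. 47. 49.]
```

```bash
python3 - <<'E'
from h import *
look("side",name="s4")
E
```

```text
145 loc min [96. 95.] max [115. 120.] z 52.0 82.0 bgr [28. 60. 95.]
736 loc min [ 24. -21.] max [100.  31.] z 52.0 90.0 bgr [ 95. 100. 103.]
262 loc min [-118. -124.] max [ -91. -100.] z 53.0 83.0 bgr [ 66. 127. 193.]
```

View pics/s4.png

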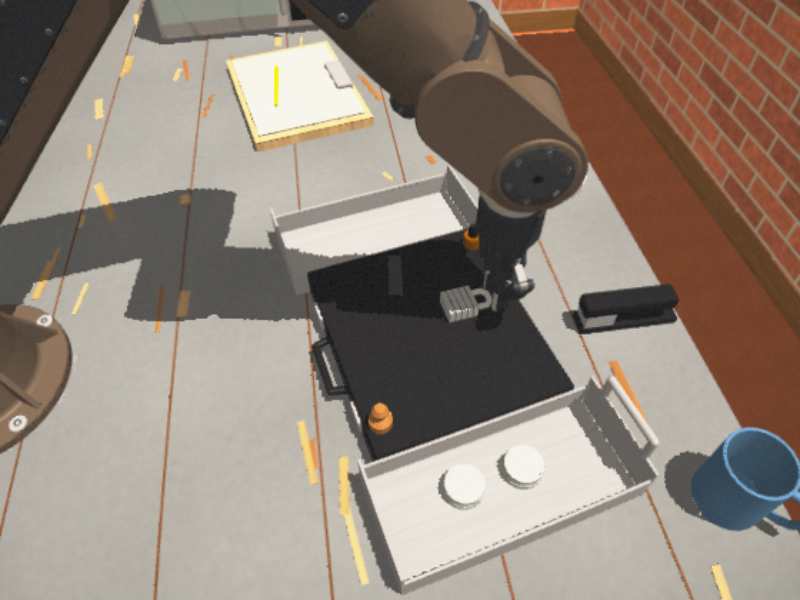

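The side view shows the padlock at (465,302) pushed straight along −x by the fingers at its shackle; the bottle at (472,238) is untouched.

Request:
send_rows(
  commands=[
    [[-0.009,-0.0007,0],0],
    [[-0.009,-0.0007,0],0],
    [[-0.009,-0.0007,0],0],
    [[-0.009,-0.0007,0],0],
    [[0,0,0],0],
    [[0.01,0.0008,0],0],
    [[0.01,0.0008,0.02],0],
    [[0,0,0.06],0],
    [[0,0,0.06],0],
    [[0,0,0],0],
  ],
)

```text
time: 13.52
position: [674.4, -11.2, 192.1]
tcp_rot: [[-0.997, -0.077, 0.009], [-0.077, 0.997, -0.001], [-0.009, -0.002, -1.0]]
force: [0.3, -0.1, -0.9]
opening: 24.3
grasp_force: 0.0
```

```bash
python3 - <<'E'
from h import *
st(); look("side"); W=wrist(); Z=W[...,2]; L=loc(W)
m=(Z>50)&(Z<70)&(abs(L[...,0])<124)&(abs(L[...,1])<90); l,n=nd.label(m)
for k in range(1,n+1):
    b=W[l==k]
    if len(b)>200: r=cv2.minAreaRect(b[:,:2].astype(np.float32)); print(len(b),r,loc(r[0]))
E
```

```text
t 13.53 pos [674.4 -11.2 192.1] closing deg 94.4 F [ 0.3 -0.1 -0.9] op 24.3 q6 -1.76
165 loc min [96. 95.] max [121. 120.] z 52.0 83.0 bgr [31. 63. 98.]
565 loc min [-13.  -7.] max [51. 33.] z 52.0 68.0 bgr [152. 159. 164.]
265 loc min [-118. -124.] max [-91. -98.] z 52.0 81.0 bgr [ 63. 119. 185.]
2775 ((611.8175659179688, -16.032398223876953), (63.50161361694336, 38.10893249511719), 7.647054195404053) [18.15082766 15.56697117]
```

Request:
send_rows(
  commands=[
    [[-0.0075,-0.0053,0],-9.6],
    [[-0.0075,-0.0053,0],-9.6],
    [[-0.0075,-0.0053,0],-9.6],
    [[-0.0075,-0.0053,0],-9.6],
    [[-0.0075,-0.0053,0],-9.6],
    [[-0.0075,-0.0053,0],-9.6],
    [[-0.0075,-0.0053,0],-9.6],
    [[-0.0075,-0.0053,0],-9.6],
    [[-0.0075,-0.0053,-0.02],-9.6],
    [[0,0,-0.02],0],
    [[0,0,0],0],
  ],
  fingers=-0.67,
)

```text
time: 15.0
position: [603.5, -58.8, 144.3]
tcp_rot: [[-0.14, 0.99, -0.005], [0.99, 0.14, 0.001], [0.002, -0.005, -1.0]]
force: [-0.0, 0.3, 0.5]
opening: 14.1
grasp_force: 0.0
```

```bash
python3 - <<'E'
from h import *
st(); W=wrist(); Z=W[...,2]; L=loc(W)
m=(Z>50)&(Z<70)&(abs(L[...,0])<90)&(abs(L[...,1])<90); l,n=nd.label(m)
for k in range(1,n+1):
    b=W[l==k]
    if len(b)>200: r=cv2.minAreaRect(b[:,:2].astype(np.float32)); print(len(b),r,loc(r[0]))
E
```

```text
t 15.0 pos [603.5 -58.8 144.3] closing deg 8.0 F [-0.   0.3  0.5] op 14.1 q6 -0.35
3615 ((612.1256103515625, -15.792978286743164), (63.7546272277832, 38.35666275024414), 7.861351490020752) [18.49917234 15.74266768]
```

Request:
send_rows(
  commands=[
    [[0.004,0,-0.055],0],
    [[0,0,-0.032],0],
    [[0,0,-0.01],0],
    [[0,0,0],0],
    [[-0.0013,0.0099,0],0],
    [[-0.0013,0.0099,0],0],
    [[-0.0013,0.0099,0],0],
    [[-0.0013,0.0099,0],0],
    [[-0.0013,0.0099,0],0],
    [[-0.0013,0.0099,0],0],
  ],
)

```text
time: 16.3
position: [600.5, 1.2, 49.8]
tcp_rot: [[-0.14, 0.99, 0.0], [0.99, 0.14, -0.0], [-0.0, 0.0, -1.0]]
force: [0.2, -2.6, 1.1]
opening: 14.0
grasp_force: 0.7
```

```bash
python3 - <<'E'
from h import *
st(); print(loc(get_obs()["position"])); look("side"); print(); look("scene"); W=wrist(); Z=W[...,2]; L=loc(W)
m=(Z>50)&(Z<70)&(abs(L[...,0])<90)&(abs(L[...,1])<140); l,n=nd.label(m)
for k in range(1,n+1):
    b=W[l==k]
    if len(b)>200: r=cv2.minAreaRect(b[:,:2].astype(np.float32)); print(len(b),r,loc(r[0]))
E
```

```text
t 16.3 pos [600.5   1.2  49.8] closing deg 8.0 F [ 0.2 -2.6  1.1] op 14.0 q6 -0.25
[10.38854483 34.6693012 ]
320 loc min [-10.  20.] max [51. 75.] z 52.0 90.0 bgr [77. 80. 82.]
266 loc min [-118. -124.] max [-91. -98.] z 52.0 82.0 bgr [ 66. 125. 192.]

578 loc min [-9. 23.] max [54. 84.] z 52.0 89.0 bgr [73. 79. 82.]
294 loc min [-117. -122.] max [-90. -96.] z 52.0 82.0 bgr [ 58. 108. 177.]
274 loc min [95. 95.] max [121. 122.] z 52.0 82.0 bgr [25. 48. 87.]
10431 ((606.3896484375, 23.03890609741211), (63.69932556152344, 61.37595748901367), 8.228857040405273) [20.33966232 54.95273144]
```

Request:
send_rows(
  commands=[
    [[-0.0013,0.0099,0],0],
    [[-0.0013,0.0099,0],0],
    [[-0.0013,0.0099,0],0],
    [[-0.0013,0.0099,0],0],
    [[-0.0013,0.0099,0],0],
    [[-0.0013,0.0099,0],0],
  ],
)

```text
time: 17.2
position: [592.7, 60.6, 49.8]
tcp_rot: [[-0.14, 0.99, 0.0], [0.99, 0.14, -0.0], [-0.0, 0.0, -1.0]]
force: [-0.0, -0.9, 0.1]
opening: 14.2
grasp_force: 0.3
```

```bash
python3 - <<'E'
from h import *
st(); print(loc(get_obs()["position"])); look("scene")
E
```

```text
t 17.2 pos [592.7  60.6  49.8] closing deg 8.0 F [-0.  -0.9  0.1] op 14.2 q6 -0.15
[14.14039407 94.47525281]
567 loc min [-7. 82.] max [ 57. 142.] z 52.0 90.0 bgr [74. 80. 83.]
292 loc min [-117. -123.] max [-91. -95.] z 52.0 83.0 bgr [ 61. 112. 182.]
270 loc min [96. 96.] max [121. 121.] z 52.0 82.0 bgr [26. 49. 89.]
```

Request:
send_rows(
  commands=[
    [[-0.0013,0.0099,0],0],
    [[-0.0013,0.0099,0],0],
    [[-0.0013,0.0099,0],0],
    [[-0.0013,0.0099,0],0],
    [[-0.0013,0.0099,0],0],
    [[-0.0013,0.0099,0],0],
    [[0,0,0],0],
    [[0,0,0],0],
  ],
)

```text
time: 18.25
position: [585.0, 119.2, 49.8]
tcp_rot: [[-0.14, 0.99, 0.0], [0.99, 0.14, -0.0], [-0.0, 0.0, -1.0]]
force: [-0.5, 0.3, -0.3]
opening: 14.1
grasp_force: 0.0
```

```bash
python3 - <<'E'
from h import *
st(); print(loc(get_obs()["position"])); look("scene",name="c5")
E
```

```text
t 18.25 pos [585.  119.2  49.8] closing deg 8.0 F [-0.5  0.3 -0.3] op 14.1 q6 -0.05
[ 17.89275957 153.46091931]
367 loc min [ -3. 140.] max [ 40. 163.] z 52.0 89.0 bgr [46. 48. 50.]
296 loc min [-117. -123.] max [-90. -96.] z 52.0 82.0 bgr [ 61. 112. 182.]
272 loc min [96. 96.] max [121. 121.] z 52.0 82.0 bgr [26. 49. 90.]
```

View pics/c5.png

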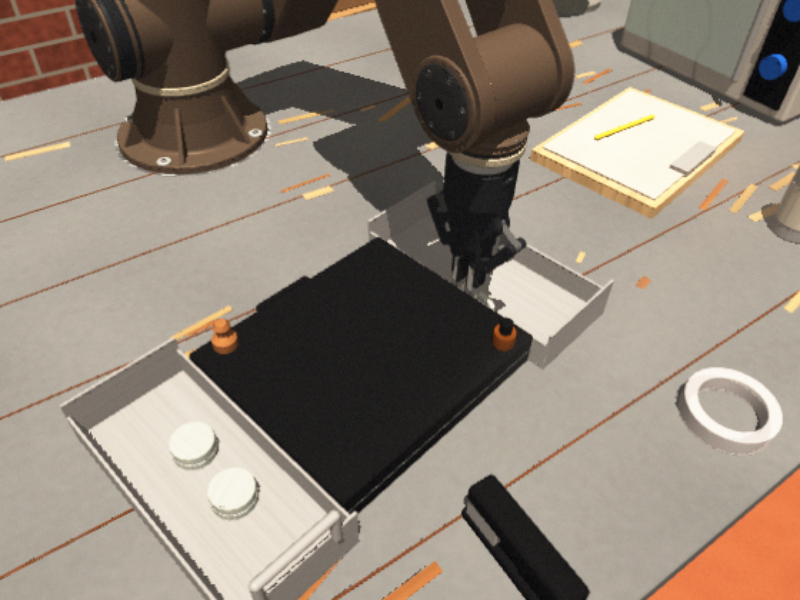

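The padlock has gone off the case; it is mostly hidden behind the near wall, around (490,295). I raise and back away, then look.

Request:
send_rows(
  commands=[
    [[0,-0.005,0.04],0],
    [[0,-0.02,0.05],0],
    [[0,-0.04,0.04],0],
    [[0,-0.04,0.04],0],
    [[0,0,0],0],
  ],
)

```text
time: 18.92
position: [586.0, 11.8, 222.8]
tcp_rot: [[-0.136, 0.991, 0.006], [0.991, 0.136, -0.001], [-0.001, 0.005, -1.0]]
force: [0.1, 0.3, -1.1]
opening: 14.0
grasp_force: 0.0
```

```bash
python3 - <<'E'
from h import *
st(); look("scene"); W=wrist("w6"); L=loc(W); Z=W[...,2]
m=(Z>10)&(Z<70)&(abs(L[...,0])<138)&(L[...,1]>152)&(L[...,1]<270); l,n=nd.label(m)
for k in range(1,n+1):
    q=l==k
    if q.sum()>200: print(q.sum(),L[q].min(0).round(),L[q].max(0).round(),Z[q].min(),Z[q].max())
E
```

```text
t 18.93 pos [586.   11.8 222.8] closing deg 7.8 F [ 0.1  0.3 -1.1] op 14.0 q6 -0.23
295 loc min [-116. -123.] max [-91. -96.] z 52.0 82.0 bgr [ 58. 107. 177.]
272 loc min [96. 96.] max [121. 120.] z 52.0 82.0 bgr [25. 47. 86.]
1274 [ -7. 153.] [ 57. 176.] 10.003688645363582 43.62727108787249
```

View pics/w6.png

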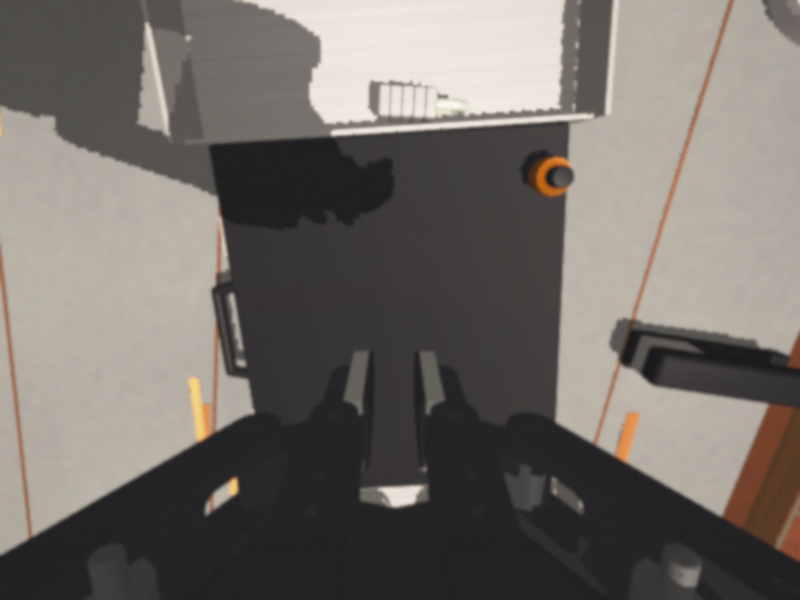

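The wrist view shows the padlock inside the plain tray, around (415,101), standing on its long edge by the near wall; the case is clear and the bottle stands at (553,177). I'll check that it is at rest before handing in.

Request:
send_rows(
  commands=[
    [[0,0,0],0],
    [[0,0,0],0],
    [[0,0,0],0],
    [[0,0,0],0],
    [[0,0,0],0],
    [[0,0,0],0],
    [[0,0,0],0],
    [[0,0,0],0],
  ],
)

```text
time: 20.02
position: [585.0, 14.3, 219.8]
tcp_rot: [[-0.14, 0.99, 0.0], [0.99, 0.14, -0.0], [-0.0, 0.0, -1.0]]
force: [-0.1, -0.2, 0.0]
opening: 14.1
grasp_force: 0.0
```

```bash
python3 - <<'E'
from h import *
st(); W=wrist(); L=loc(W); Z=W[...,2]
m=(Z>10)&(Z<70)&(L[...,0]>-12)&(L[...,0]<62)&(L[...,1]>151)&(L[...,1]<270)
print(L[m].min(0),L[m].max(0),Z[m].max())
for a,b in [(10,20),(20,30),(30,39),(39,50)]:
    q=m&(Z>a)&(Z<=b); print(a,b,q.sum(),np.percentile(L[q],[2,98],axis=0).round(1).tolist() if q.any() else "")
E
```

```text
t 20.02 pos [585.   14.3 219.8] closing deg 8.0 F [-0.1 -0.2  0. ] op 14.1 q6 -0.23
[ -6.32036418 153.27607967] [ 56.09022139 176.32973139] 43.551488338410024
10 20 82 [[-3.8, 153.4], [51.5, 161.2]]
20 30 45 [[-5.5, 153.3], [54.3, 158.4]]
30 39 225 [[-2.7, 153.6], [55.9, 166.2]]
39 50 910 [[-4.9, 154.7], [33.2, 174.7]]
```

```bash
python3 -c "
from cell import *
print(close_job())"
```

```text
the job is handed in; nothing more can be done
None
```

The job is handed in: both tins lie flat in the hoop-handle tray, and the padlock is at rest in the plain tray, standing on its long edge by the near wall. The ink bottle and stamp have not moved, and the run took about 20 s.

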